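# Tip two stain sticks off the draining stand into their holder

## Task

Stand the two round stain sticks upright in the two-cup holder under the edge of the draining stand, one in each cup: shift the holder by its upright tab so that an empty cup is under a stick's groove, then slide the stick along the groove until it just overbalances at the edge, and back off so that it tips and drops in end-down. Slide the sticks, never lift them up off the stand. Leave the flat brush lying in its groove, and leave everything else on the counter where it is.

Things in the scene. Friction and masses are not known exactly. Their poses are not given: they have to be found in the camera images.
- stand: Steel draining stand, fixed; place and heading vary. Origin on the table straight under the middle of the dropping edge, in line with the middle groove. x: level, sliding direction, from the grooves out over the edge; y: across the grooves; z up. Deck x -300 to 0 mm, y -105 to 195 mm, 12 mm thick, open underneath; the holder's track, 8 mm high, runs under the edge.
- edge (a point): Point on the dropping edge (stand x = 0) at the end of the middle groove's floor, z 185 mm; axes as the stand's. Three straight level grooves run along x, centred at stand y -65, 0 and +65 mm, each 34 mm wide between ribs 10 mm high (tops z 195 mm), open at both ends.
- holder (a joint): Sideways place (m) of the two-cup holder on its track, -0.055 to 0.055, growing towards the stand's +y; cups centred at stand y = value -/+ 32.5 mm. At -0.0325 well_a is under groove y=-65 and well_b under y=0; at +0.0325 well_a is under y=0 and well_b under y=+65. Slides with about 2 N of friction, stays where left.
- well_a (a point): Middle of the inner floor of the holder's cup on the -y side, at stand x 44 mm, z 16 mm; axes as the stand's. Each cup is inside 48 mm along x by 42 mm across; walls 4 mm thick, side walls up to z 86 mm above the table, near wall up to z 100 mm.
- well_b (a point): The same for the cup on the holder's +y side. In both cups the far wall (inner face at stand x = 68 mm) goes up to z 70 mm and carries on as a scoop that slopes and curves out and up, about 118 mm from the edge, to x 117 mm, z 196 mm; it guides the leading end of a tipping stick down into the cup.
- tab_top (a point): Centre of the top of the holder's upright black tab, a square post 14 by 14 mm, z 16 to 206 mm, at stand x = 145 mm, behind the scoops, midway between the cups, for shifting the holder; the post is free on all sides above z 110 mm.
- stick_1: Round white plastic stain stick, 28 mm in diameter and 150 mm long, about 110 g. Origin at its middle, x along its length (at the start x points the way the stand's x does, and the stick lies in one of the three grooves, its middle 100 to 175 mm before the edge).
- stick_2: The other stain stick, the same as stick_1. Friction on a pushing finger holds a stick level over the edge: push it until its middle is about 10 mm (5 to 25 mm) past the edge, then draw the finger back, and it tips and drops by itself. Pushed on much farther without a break it may jam level against the scoop.
- brush: Flat white lint brush lying in the remaining groove, to be left there: handle 20 mm wide and 14 mm high, block head 30 mm wide, 65 mm long and 40 mm high, 150 mm overall. Origin on its underside in the middle of its length, x along it towards the head.
- jar: Small closed jar, 48 mm across, 100 mm high, standing on the plain part of the stand's deck beside the groove y=+65, centred at y about 160 mm. Origin under its centre. Leave alone.
- bottle: Detergent bottle, 72 mm across, 210 mm high, on the table beyond the holder. Origin under its centre. Leave alone.
- can: Metal can, 68 mm across, 110 mm high, on the table beyond the holder. Origin under its centre. Leave alone.
- mug: Mug, 80 mm across, 90 mm high, on the table between the robot and the stand. Origin under its centre. Leave alone.
- soap: Soap bar 90 x 60 x 30 mm on the table. Origin under its centre. Leave alone.
- tray: Grey open tray 160 x 110 x 50 mm on the table. Origin under its centre. Leave alone.
- scrubber: Hand brush lying on the table. Leave alone.
Not all that is in view belongs to the job. Leave any green look-alike of the stick_1 alone.

How it is judged:
At the end, for the whole second after the job is handed in: One stick in each cup: middle within 30 mm (stand's x) and 20 mm (across) of the cup's centre and under 90 mm above its floor, within 0.47 rad of upright, settled (under 150 mm/s); the brush and all other things within 30 mm of their starts ((((x of stick_1 in the frame of well_a between -0.03 and 0.03 m and y of stick_1 in the frame of well_a between -0.02 and 0.02 m and z of stick_1 in the frame of well_a below 0.09 m and angle between the x axis of stick_1 and the z axis of well_a, either way round below 0.47 rad) and (x of stick_2 in the frame of well_b between -0.03 and 0.03 m and y of stick_2 in the frame of well_b between -0.02 and 0.02 m and z of stick_2 in the frame of well_b below 0.09 m and angle between the x axis of stick_2 and the z axis of well_b, either way round below 0.47 rad)) or ((x of stick_1 in the frame of well_b between -0.03 and 0.03 m and y of stick_1 in the frame of well_b between -0.02 and 0.02 m and z of stick_1 in the frame of well_b below 0.09 m and angle between the x axis of stick_1 and the z axis of well_b, either way round below 0.47 rad) and (x of stick_2 in the frame of well_a between -0.03 and 0.03 m and y of stick_2 in the frame of well_a between -0.02 and 0.02 m and z of stick_2 in the frame of well_a below 0.09 m and angle between the x axis of stick_2 and the z axis of well_a, either way round below 0.47 rad))) and linear speed of each of stick_1, stick_2 below 0.15 m/s and distance of each of brush, jar, bottle, can, mug, soap, tray, scrubber from where it was at the start of the episode below 0.03 m); the robot touches nothing.
It fails at once if stick_1 is lifted up off the stand (its middle over 240 mm above the table) (height (world z) of stick_1 above 0.24 m).
It fails at once if stick_2 is lifted up off the stand (its middle over 240 mm above the table) (height (world z) of stick_2 above 0.24 m).
It fails at once if the brush is pushed more than 30 mm (distance of brush from where it was at the start of the episode above 0.03 m).
It fails at once if another thing on the counter is moved more than 30 mm (distance of any of jar, bottle, can, mug, soap, tray, scrubber from where it was at the start of the episode above 0.03 m).
It also fails if it takes over 70 s, if anything falls off the work surface, if the arm or the gripper's body presses on something with over 40 N, if the wrist force passes 120 N, or if a joint passes its speed limit or range.

## Robot

A 6-joint arm with a two-finger parallel gripper is mounted at the origin on the work surface. World frame = base frame: x ahead of the robot, y to its left, z up, the work surface at z = 0. Lengths are in m, angles in rad, forces in N, time in s.
With the tool pointing down it reaches from about 0.35 to 0.775 m from the base axis. Payload 7.3 kg.
Tool frame: the origin (TCP) lies midway between the tips of the shut fingers; the grasp point (between the pads) lies 19 mm behind it (tcp_to_grasp is the distance from the TCP to the grasp point, in m); z points along the fingers, y is the line along which they close (so a half turn about z gives the same grasp; the last joint's range is limited). The gripper opens to 92 mm and grips with 3 to 60 N. Pads are 19 mm wide; open, the fingers measure 130 mm over their backs; the gripper's body (75 mm by 190 mm) begins 47 mm behind the grasp point.
Start: joints at [0.969, 0.342, 1.524, -0, 1.275, -0.146], TCP at [0.231, 0.471, 0.227] pointing down, gripper open.
Joint ranges: [-2.53, 2.53], [-0.77, 2.02], [0.04, 2.7], [-1, 4.14], [0.28, 2.66], [-3.11, 3.11]. Speed limits (rad/s): [2.57, 2.57, 3.14, 3.14, 3.14, 3.14].

## Interface

Orientations are given as [roll, pitch, yaw] about the fixed x, y, z axes, in that order (R = Rz(yaw) Ry(pitch) Rx(roll)).
In Python, from cell import observe, read_camera, calibration, hand_in, tcp_to_grasp gives the robot as it stands.
- The arm moves only by the tool send_rows, never from a script. Its argument "targets" is a list of rows, each a list of 5 numbers: the opening, from 0 (shut) to 1 (fully open), then the shift along the world's x, y, z in m, then the turn about the world's z in rad. A call has 1 to 5 rows; each row shifts and turns the commanded pose from where the row before left it; what a row does not reach is not made up. A row lasts 1/10 s, in which the tool goes at most 50 mm and 8.59 degrees, less where a joint would pass 70% of its speed; a pose out of reach is approached as far as the arm can. A call is refused whole if a number of a shift passes 0.05 or a number of a turn 0.15, either way. A call with a gripper value outside its range is refused whole. The fingers move at their own pace and stop on an object; "grip_force" is the grip in N (left out, the last holds). Time passes only in rows, so rows that do not move let the fingers close. It gives the time, the measured TCP pose, the force, the opening and the grip force at its end, in the units of the state.
- observe(): the state, without advancing time (a new reading comes with each control period).
- read_camera(name): name is "scene" or "top"; returns (picture, depth): 400x640x3 uint8, red, green, blue; 400x640 float32, m along the optical axis (not along the pixel's ray), 0 where there is no reading.
- calibration(name): a dict with "intrinsics" (3x3 intrinsics, pixels), "world_to_cam" (4x4, takes a point from world to camera coordinates). Camera axes: x right, y up, looking along -z (the intrinsics and any distortion apply to the point x, -y, -z); pixel columns grow to the right and rows downward; lengths in m; the calibration is good to about 2 mm. A picture is of the moment at which its call begins. calibration takes no time and is no camera call.
- hand_in(): hands the job in; it is judged then, once.
The state is a dict: "time": time; "qpos": joint angles; "qvel": joint speeds; "joint_efforts": joint torques, N m; "tool_pos": TCP position; "tool_rot": TCP orientation; "contact_force": force on the tool from outside, world axes, zero at the start; "torque": the same for the moment, N m; "opening": finger opening in m; "grip_force": force on a finger pad.
Only numpy, scipy, OpenCV 4.12 (cv2) and the standard library are available. Lean on these libraries where they do the work, as an engineer would, in place of code of your own. Each camera call takes 0.05 s, during which the arm holds its last target. There are 200 camera calls.

## Working session

There is one attempt and no reset: what is moved stays moved. The work goes in short steps, Python scripts to look and compute and a tool call to move; the robot and the scene stay as the last step left them, time stands still between calls to the robot, and variables do not carry over. Pictures are saved under pics/ and viewed, at most 10 in all, crops included, and the job is handed in when it is done.

Besides the shell and the picture viewer there is one more tool, called after "Request:" as a command line: name --pt "numbers of a row" for each row, then --argument value for the rest. send_rows: Moves the arm, as the interface text tells. Its arguments: {"type":"object","properties":{"targets":{"type":"array","items":{"type":"array","items":{"type":"number"}}},"grip_force":{"type":"number"}},"required":["targets"]}

```bash
mkdir -p pics
cat > h.py <<'E'
import numpy as np, cv2
from cell import observe, read_camera, calibration, hand_in, tcp_to_grasp
def cloud(name):
    im,d=read_camera(name); c=calibration(name); K=np.array(c["intrinsics"]); T=np.linalg.inv(np.array(c["world_to_cam"]))
    v,u=np.mgrid[0:400,0:640]
    p=np.stack([(u-K[0,2])/K[0,0]*d,-(v-K[1,2])/K[1,1]*d,-d],-1)
    W=p@T[:3,:3].T+T[:3,3]; W[d==0]=np.nan
    return im,W
E
python3 - <<'E'
from h import *
for n in("scene","top"):
    im,W=cloud(n); np.savez(f"/tmp/{n}0.npz",im=im,W=W); cv2.imwrite(f"pics/{n}0.png",im[...,::-1]); print({k:v for k,v in calibration(n).items()})
print(observe())
E
```

```text
{'intrinsics': array([[499.34039154,   0.        , 316.0540264 ],
       [  0.        , 499.34039154, 198.1477675 ],
       [  0.        ,   0.        ,   1.        ]]), 'world_to_cam': array([[-0.03419047,  0.99939145,  0.0069091 ,  0.0341392 ],
       [-0.68662037, -0.02851239,  0.72645682,  0.23314179],
       [ 0.72621173,  0.02009397,  0.68717738, -2.11456114],
       [ 0.        ,  0.        ,  0.        ,  1.        ]])}
{'intrinsics': array([[433.06608146,   0.        , 320.90626419],
       [  0.        , 433.06608146, 195.91187026],
       [  0.        ,   0.        ,   1.        ]]), 'world_to_cam': array([[-0.01148455, -0.99988946, -0.00944326,  0.00463953],
       [ 0.99865382, -0.01194706,  0.05047581, -0.48856768],
       [-0.05058305, -0.00885086,  0.99868064, -1.53092932],
       [ 0.        ,  0.        ,  0.        ,  1.        ]])}
{'time': 0.1, 'qpos': array([ 9.69017196e-01,  3.42659892e-01,  1.52489706e+00,  2.76947786e-05,
        1.27539979e+00, -1.45958049e-01]), 'qvel': array([ 0.00018233, -0.00151243, -0.00343732,  0.00061379,  0.00040109,
       -0.00113285]), 'joint_efforts': array([ 8.67357157e-04, -4.32004523e+01, -2.44694531e+01,  7.18300324e-02,
        5.26364765e-02, -1.55299637e-05]), 'tool_pos': array([0.23085677, 0.47112849, 0.22611943]), 'tool_rot': array([-3.14024691e+00, -2.24597092e-04,  2.68576334e+00]), 'contact_force': array([0.33680252, 0.54985386, 0.57031915]), 'torque': array([-0.04034923,  0.04783929,  0.01637735]), 'grip_force': 0.0, 'opening': 0.09203760427929615}
```

View pics/top0.png

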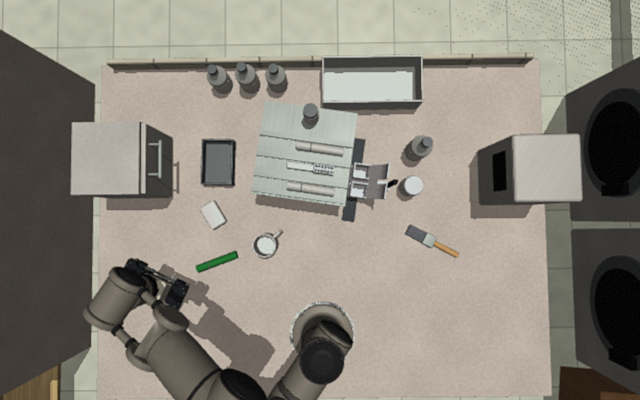

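View pics/scene0.png

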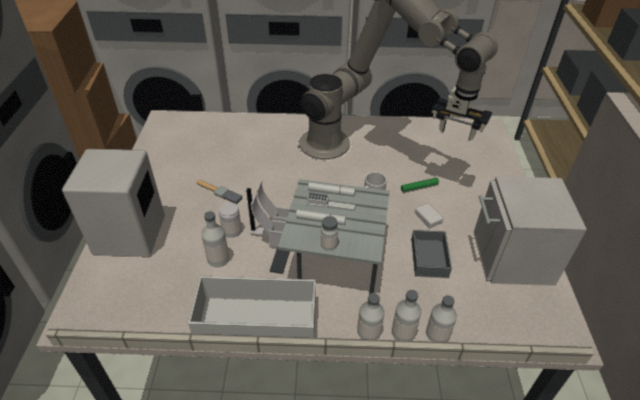

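The top view shows sticks at about (311,188) and (319,147), the brush in the middle groove at (312,168), and the tab at about (390,183). The green stick at (217,261) is the decoy, and the three bottles at upper left and the jar at (310,113) are not part of the job. Next I'll check a close crop.

Run:
```python
from h import *
z=np.load("/tmp/top0.npz"); im=z["im"]; W=z["W"]
c=im[90:230,240:440]; cv2.imwrite("pics/c0.png",cv2.resize(c[...,::-1],None,fx=4,fy=4,interpolation=cv2.INTER_CUBIC))
# deck points
m=(np.abs(W[...,2]-.190)<.012)&(W[...,0]>.25)&(W[...,0]<.85); m[:, :240]=0; m[:,365:]=0
m[:95]=0
q=W[m][:,:2].astype(np.float32); r=cv2.minAreaRect(q); print(m.sum(),r,cv2.boxPoints(r))
for (u,v) in [(311,188),(319,147),(312,168),(390,183),(310,113),(300,160),(380,170)]: print(u,v,W[v,u])
```

```text
7498 ((0.619530975818634, 0.05047112703323364), (0.3003888726234436, 0.30102720856666565), 81.33487701416016) [[ 0.4481072  -0.07533272]
 [ 0.74569845 -0.1206852 ]
 [ 0.7909547   0.17627497]
 [ 0.4933635   0.22162746]]
311 188 [0.50328038 0.02754814 0.21438356]
319 147 [0.63151601 0.00134767 0.21090937]
312 168 [0.56733258 0.02424736 0.19873334]
390 183 [ 0.5203325  -0.22594908  0.15708122]
310 113 [0.7212208  0.02599659 0.28450516]
300 160 [0.59355886 0.06194976 0.19532454]
380 170 [ 0.56586127 -0.19798272  0.1298328 ]
```

View pics/c0.png

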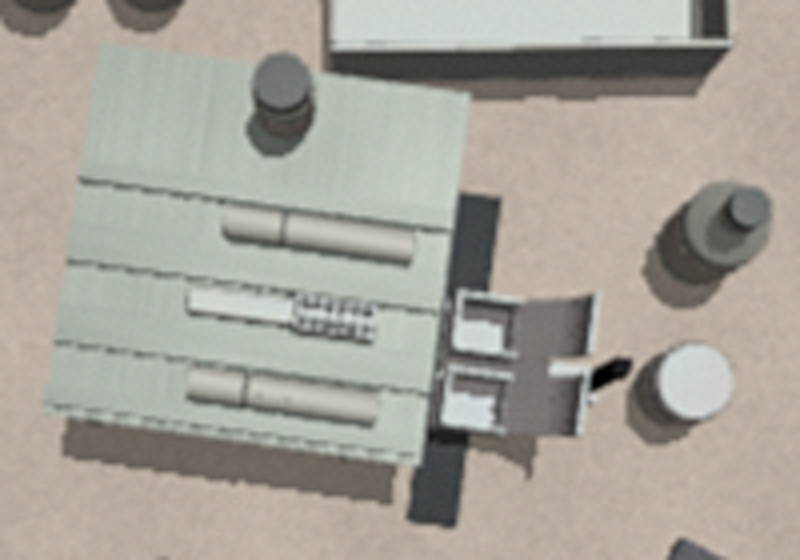

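```bash
cat >> h.py <<'E'
C=np.array([[.4481,-.0753],[.7457,-.1207]]); ey=(C[1]-C[0])/np.linalg.norm(C[1]-C[0]); ex=np.array([ey[1],-ey[0]])
O=C[0]+.105*ey
def S(W): 
    d=W[...,:2]-O; return np.stack([d@ex,d@ey,W[...,2]],-1)
def w(x,y): return O+x*ex+y*ey
E
python3 - <<'E'
from h import *
print("O",O,"ex",ex)
for n in("top","scene"):
    z=np.load(f"/tmp/{n}0.npz"); P=S(z["W"]).reshape(-1,3); I=z["im"].reshape(-1,3).astype(int)
    print(n)
    def sel(nm,x0,x1,y0,y1,z0,z1,mask=None):
        m=(P[:,0]>x0)&(P[:,0]<x1)&(P[:,1]>y0)&(P[:,1]<y1)&(P[:,2]>z0)&(P[:,2]<z1)
        if mask is not None: m&=mask
        q=P[m]
        if len(q): print(nm,m.sum(),"lo",np.round(np.percentile(q,1,0),4),"hi",np.round(np.percentile(q,99,0),4),"mean",np.round(q.mean(0),4))
    sel("s-65",-.29,.0,-.085,-.045,.203,.23)
    sel("s+65",-.29,.0,.045,.085,.203,.23)
    sel("brush",-.29,.0,-.02,.02,.199,.25)
    sel("jar",-.29,0,.11,.19,.2,.32)
    sel("tab",.13,.16,-.1,.1,.1,.22)
    sel("tabdark",.12,.17,-.1,.1,.1,.22,I.max(1)<50)
    sel("cups>180",.1,.125,-.12,.12,.15,.22)
    sel("cup walls",.015,.03,-.12,.12,.08,.12)
    sel("beyond",.12,.35,-.15,.15,.03,.25)
    sel("bottle",.1,.3,.03,.2,.05,.25)
    sel("can",.165,.3,-.1,.05,.05,.15)
    sel("bottle",.1,.35,.05,.2,.12,.25)
    sel("deckfloor",-.29,-.25,-.08,-.05,.17,.22); sel("deckfloor+",-.29,-.25,.05,.08,.17,.22)
E
```

```text
O [ 0.55189911 -0.09113494] ex [-0.15080899 -0.98856292]
top
s-65 402 lo [-0.1881 -0.0784  0.2033] hi [-0.0417 -0.0519  0.2191] mean [-0.1148 -0.0654  0.2113]
s+65 405 lo [-0.1762  0.0511  0.2034] hi [-0.0293  0.0782  0.2193] mean [-0.1023  0.0638  0.2114]
brush 334 lo [-0.2522 -0.0191  0.1991] hi [-0.0435  0.0195  0.2314] mean [-0.113  -0.001   0.2117]
jar 275 lo [-0.1641  0.1358  0.2037] hi [-0.1202  0.1788  0.2917] mean [-0.1421  0.153   0.2685]
tab 51 lo [ 0.1376 -0.0138  0.1042] hi [ 0.151  -0.0005  0.2126] mean [ 0.1423 -0.0085  0.1747]
tabdark 35 lo [ 0.1376 -0.0137  0.1053] hi [ 0.1489 -0.0044  0.2123] mean [ 0.1419 -0.0102  0.1747]
cups>180 156 lo [ 0.1112 -0.0637  0.1503] hi [0.1217 0.0496 0.2052] mean [ 0.1166 -0.0066  0.1769]
cup walls 57 lo [ 0.0159 -0.0631  0.084 ] hi [0.0294 0.0498 0.1095] mean [ 0.0194 -0.0072  0.0971]
beyond 950 lo [ 0.1207 -0.034   0.0343] hi [0.2546 0.1467 0.2144] mean [0.2097 0.0587 0.1272]
bottle 554 lo [0.1029 0.0319 0.0537] hi [0.2571 0.1615 0.2153] mean [0.2062 0.1122 0.1467]
can 365 lo [ 0.187  -0.0339  0.0549] hi [0.2498 0.0287 0.1176] mean 
[... 976 characters left out ...]
] mean [ 0.1172 -0.0013  0.1748]
cup walls 7 lo [ 0.0268 -0.06    0.0817] hi [0.0294 0.0543 0.0894] mean [0.0286 0.018  0.0841]
beyond 1163 lo [ 0.1209 -0.0241  0.0321] hi [0.2525 0.1491 0.2106] mean [0.2012 0.0581 0.1155]
bottle 988 lo [0.1054 0.0305 0.0511] hi [0.2556 0.1696 0.2111] mean [0.2087 0.1303 0.1266]
can 455 lo [ 0.1869 -0.0265  0.051 ] hi [0.2512 0.0363 0.1153] mean [0.2154 0.0136 0.0918]
bottle 497 lo [0.1097 0.0512 0.1212] hi [0.2568 0.1675 0.2122] mean [0.2158 0.1398 0.1588]
deckfloor 69 lo [-0.2893 -0.0798  0.18  ] hi [-0.2509 -0.0533  0.1976] mean [-0.2703 -0.0707  0.1857]
deckfloor+ 78 lo [-0.2894  0.0502  0.179 ] hi [-0.2506  0.0768  0.1959] mean [-0.2695  0.0611  0.1851]
```

Everything agrees with the given sizes. The holder is at about -6 mm, the y=-65 stick's middle is at x=-115, and the y=+65 stick's at x=-103. I'll go to the tab first.

Request:
send_rows --pt "0.6 0 0 0.045 0" --pt "0.6 0 0 0.035 0" --pt "0.6 0.018 -0.044 0 -0.079" --pt "0.6 0.018 -0.044 0 -0.079" --pt "0.6 0.018 -0.044 0 -0.079" --grip_force 15

```text
time: 0.6
tool_pos: [0.2851, 0.338, 0.3065]
tool_rot: [-3.141, 0.0, 2.447]
contact_force: [1.6, -0.3, -0.6]
opening: 0.0574
grip_force: 0.0
```

Request:
send_rows --pt "0.6 0.018 -0.044 0 -0.079" --pt "0.6 0.018 -0.044 0 -0.079" --pt "0.6 0.018 -0.044 0 -0.079" --pt "0.6 0.018 -0.044 0 -0.079" --pt "0.6 0.018 -0.044 0 -0.079"

```text
time: 1.1
tool_pos: [0.3752, 0.1176, 0.3067]
tool_rot: [3.141, -0.0, 2.051]
contact_force: [0.6, -0.1, -0.2]
opening: 0.0551
grip_force: 0.0
```

Request:
send_rows --pt "0.6 0.018 -0.044 0 -0.079" --pt "0.6 0.018 -0.044 0 -0.079" --pt "0.6 0.018 -0.044 0 -0.079" --pt "0.6 0.018 -0.044 0 -0.079" --pt "0.6 0.018 -0.044 0 -0.079"

```text
time: 1.6
tool_pos: [0.4653, -0.1026, 0.3065]
tool_rot: [-3.141, -0.0, 1.655]
contact_force: [-0.4, 0.6, 0.1]
opening: 0.0551
grip_force: 0.0
```

Request:
send_rows --pt "0.6 0.018 -0.044 0 -0.079" --pt "0.6 0.018 -0.044 0 -0.079" --pt "0.6 0.018 -0.044 0 -0.079" --pt "0.6 0 0 0 0"

```text
time: 2.0
tool_pos: [0.5197, -0.2376, 0.3043]
tool_rot: [-3.139, 0.0, 1.415]
contact_force: [-0.3, 0.6, 0.4]
opening: 0.0547
grip_force: 0.0
```

Request:
send_rows --pt "0.6 0.004 0.004 -0.034 0" --pt "0.6 0 0 -0.04 0" --pt "0.6 0 0 -0.04 0" --pt "0.6 0 0 -0.02 0" --pt "0.6 0 0 0 0"

```text
time: 2.5
tool_pos: [0.5211, -0.2269, 0.1694]
tool_rot: [-3.135, -0.003, 1.423]
contact_force: [-0.8, -0.1, 0.2]
opening: 0.055
grip_force: 0.0
```

Request:
send_rows --pt "0 0 0 0 0" --pt "0 0 0 0 0" --pt "0 0 0 0 0" --pt "0 0 0 0 0" --pt "0 0 0 0 0"

```text
time: 3.0
tool_pos: [0.5233, -0.2287, 0.1734]
tool_rot: [3.14, 0.0, 1.422]
contact_force: [-1.0, -0.8, 0.3]
opening: 0.0197
grip_force: 0.0
```

Run:
```python
from h import *
o=observe(); print(S(o["tool_pos"]),o["contact_force"],o["opening"],o["grip_force"])
```

```text
[ 0.14029164 -0.00753657  0.17340871] [-0.99713619 -0.76866441  0.30601316] 0.019655593024211705 0.0
```

Request:
send_rows --pt "0 0 0 0 0" --pt "0 0 0 0 0" --pt "0 0 0 0 0"

```text
time: 3.3
tool_pos: [0.5233, -0.2287, 0.1732]
tool_rot: [3.141, 0.0, 1.422]
contact_force: [-0.2, 0.6, 3.2]
opening: 0.0138
grip_force: 15.0
```

Run:
```python
from h import *
o=observe(); t=S(o["tool_pos"]); print(t,o["contact_force"],o["opening"],o["grip_force"], (-.0325-t[1])*ey)
```

```text
[ 0.14027879 -0.00755891  0.17315771] [-0.15670087  0.61594073  3.16894528] 0.013780673134136825 15.00011220574379 [-0.02465584  0.00376134]
```

Request:
send_rows --pt "0 -0.008 0.0012 0 0" --pt "0 -0.009 0.0013 0 0" --pt "0 -0.008 0.0012 0 0" --pt "0 0 0 0 0" --pt "0 0 0 0 0"

```text
time: 3.8
tool_pos: [0.4967, -0.2246, 0.1731]
tool_rot: [-3.14, -0.0, 1.421]
contact_force: [-2.5, 2.5, 6.1]
opening: 0.0139
grip_force: 15.0
```

Run:
```python
from h import *
o=observe(); t=S(o["tool_pos"]); print(t,o["contact_force"],o["opening"],o["grip_force"])
im,W=cloud("top"); P=S(W).reshape(-1,3)
def ext(x0,x1,y0,y1,z0,z1):
    q=P[(P[:,0]>x0)&(P[:,0]<x1)&(P[:,1]>y0)&(P[:,1]<y1)&(P[:,2]>z0)&(P[:,2]<z1)]; print(len(q),np.percentile(q,[2,98],0).round(4))
ext(.015,.03,-.13,.13,.08,.12)
```

```text
[ 0.14025949 -0.03442655  0.17311191] [-2.52828145  2.4981122   6.13101386] 0.013895472809851385 15.004189610481262
58 [[ 0.0159 -0.0907  0.0823]
 [ 0.0277  0.0233  0.1054]]
```

Request:
send_rows --pt "0 0.0015 -0.0002 0 0" --pt "0 0 0 0 0" --pt "0.5 0 0 0 0" --pt "0.5 0 0 0 0" --pt "0.5 0 0 0 0"

```text
time: 4.35
tool_pos: [0.4989, -0.2249, 0.1722]
tool_rot: [-3.14, -0.0, 1.422]
contact_force: [-0.5, 0.0, 0.6]
opening: 0.0334
grip_force: 0.0
```

Request:
send_rows --pt "0.5 0 0 0.04 0" --pt "0.5 0 0 0.05 0" --pt "0.3 0 0 0.045 0" --pt "0 0.0023 0.0341 0 0.143" --pt "0 0.0023 0.0341 0 0.143"

```text
time: 4.85
tool_pos: [0.5043, -0.1569, 0.3089]
tool_rot: [3.14, 0.001, 1.711]
contact_force: [0.9, 0.0, -0.7]
opening: 0.0264
grip_force: 0.0
```

Request:
send_rows --pt "0 0.0023 0.0341 0 0.143" --pt "0 0.0023 0.0341 0 0.143" --pt "0 0.0023 0.0341 0 0.143" --pt "0 0.0023 0.0341 0 0.143" --pt "0 0.0023 0.0341 0 0.143"

```text
time: 5.35
tool_pos: [0.5153, 0.0149, 0.3074]
tool_rot: [-3.141, -0.001, 2.429]
contact_force: [-0.1, 0.6, 0.1]
opening: 0.0001
grip_force: 0.0
```

Request:
send_rows --pt "0 0.0023 0.0341 0 0.143" --pt "0 0.0023 0.0341 0 0.143" --pt "0 0.0023 0.0341 0 0.143" --pt "0 0.0023 0.0341 0 0.143" --pt "0 0 0 0 0"

```text
time: 5.85
tool_pos: [0.5244, 0.1534, 0.3071]
tool_rot: [3.141, -0.001, 3.002]
contact_force: [-0.4, -0.1, -0.8]
opening: 0.0007
grip_force: 0.0
```

```bash
cat >> h.py <<'E'
def st(cam=False):
    o=observe(); t=S(o["tool_pos"]); print("t",o["time"],"tool",t.round(4),"w",o["tool_pos"].round(4),"yaw",o["tool_rot"][2].round(3),"F",o["contact_force"].round(1),"op",round(o["opening"],4),"q6",o["qpos"][5].round(2))
    if cam:
        im,W=cloud("top"); P=S(W).reshape(-1,3)
        for nm,b in dict(cups=(.015,.03,-.13,.13,.08,.12),sm=(-.29,.1,-.085,-.045,.203,.222),sp=(-.29,.1,.045,.085,.203,.222)).items():
            q=P[(P[:,0]>b[0])&(P[:,0]<b[1])&(P[:,1]>b[2])&(P[:,1]<b[3])&(P[:,2]>b[4])&(P[:,2]<b[5])]
            if len(q): print(nm,len(q),np.percentile(q,[2,98],0).round(4).tolist())
        return im
E
python3 - <<'E'
from h import *
st(True)
print(w(-.235,-.065))
E
```

```text
t 5.85 tool [-0.2376 -0.0641  0.3071] w [0.5244 0.1534 0.3071] yaw 3.002 F [-0.4 -0.1 -0.8] op 0.0007 q6 -1.29
cups 58 [[0.0157, -0.0873, 0.084], [0.0292, 0.0243, 0.1071]]
sm 326 [[-0.1564, -0.0779, 0.2037], [-0.0422, -0.0523, 0.2188]]
sp 395 [[-0.1746, 0.0518, 0.2042], [-0.031, 0.0773, 0.2194]]
[0.52308263 0.15097993]
```

Request:
send_rows --pt "0 0 0 -0.045 0" --pt "0 0 0 -0.04 0" --pt "0 0 0 -0.026 0" --pt "0 0 0 0 0"

```text
time: 6.3
tool_pos: [0.5225, 0.1485, 0.193]
tool_rot: [-3.139, -0.008, 2.992]
contact_force: [0.2, -1.1, 1.1]
opening: 0.0005
grip_force: 0.0
```

Request:
send_rows --pt "0 -0.0023 -0.0148 0 0" --pt "0 -0.0023 -0.0148 0 0" --pt "0 -0.0023 -0.0148 0 0" --pt "0 -0.0023 -0.0148 0 0" --pt "0 0 0 0 0"

```text
time: 6.8
tool_pos: [0.5157, 0.0885, 0.1976]
tool_rot: [-3.141, 0.001, 2.992]
contact_force: [-0.2, -0.2, -0.4]
opening: 0.0003
grip_force: 0.0
```

Run:
```python
from h import *
st(True)
```

```text
t 6.8 tool [-0.1721 -0.0629  0.1976] w [0.5157 0.0885 0.1976] yaw 2.992 F [-0.2 -0.2 -0.4] op 0.0003 q6 -1.4
cups 60 [[0.0158, -0.0888, 0.0813], [0.0293, 0.0243, 0.1073]]
sm 209 [[-0.0788, -0.0774, 0.2037], [-0.0062, -0.0522, 0.2187]]
sp 402 [[-0.1743, 0.0519, 0.2036], [-0.0315, 0.0771, 0.2181]]
```

Request:
send_rows --pt "0 -0.0027 -0.0148 -0.001 0" --pt "0 -0.0027 -0.0148 0 0" --pt "0 -0.0027 -0.0148 0 0" --pt "0 -0.0023 -0.0148 0 0" --pt "0 -0.0016 -0.01 0 0"

```text
time: 7.35
tool_pos: [0.5034, 0.02, 0.1957]
tool_rot: [-3.141, -0.0, 2.994]
contact_force: [-0.2, 0.9, 1.4]
opening: 0.0008
grip_force: 0.6
```

Request:
send_rows --pt "0 -0.0012 -0.008 0 0" --pt "0 0 0 0 0"

```text
time: 7.55
tool_pos: [0.5023, 0.0124, 0.1956]
tool_rot: [-3.141, -0.0, 2.993]
contact_force: [0.5, 0.9, -0.5]
opening: 0.0006
grip_force: 0.0
```

Run:
```python
from h import *
st(True)
```

```text
t 7.55 tool [-0.0949 -0.0647  0.1956] w [0.5023 0.0124 0.1956] yaw 2.993 F [ 0.5  0.9 -0.5] op 0.0006 q6 -1.55
cups 41 [[0.0158, -0.088, 0.0841], [0.0293, 0.0247, 0.1089]]
sm 185 [[0.0037, -0.0793, 0.2035], [0.0706, -0.0537, 0.2174]]
sp 400 [[-0.1746, 0.0518, 0.2038], [-0.0315, 0.0774, 0.2186]]
```

Request:
send_rows --pt "0 -0.0011 -0.007 0 0" --pt "0 -0.0011 -0.007 0 0" --pt "0 0 0 0 0"

```text
time: 7.9
tool_pos: [0.5002, -0.001, 0.1957]
tool_rot: [-3.141, -0.0, 2.995]
contact_force: [0.2, -0.0, -0.1]
opening: 0.0008
grip_force: 0.0
```

Request:
send_rows --pt "0 0.0045 0.0297 0 0" --pt "0 0.006 0.0395 0 0" --pt "0 0 0 0 0" --pt "0 0 0 0 0" --pt "0 0 0 0 0"

```text
time: 8.4
tool_pos: [0.5106, 0.0682, 0.1956]
tool_rot: [-3.141, -0.0, 2.995]
contact_force: [0.1, 0.3, 0.4]
opening: 0.0004
grip_force: 0.0
```

Run:
```python
from h import *
im=st(True); cv2.imwrite("pics/c1.png",cv2.resize(im[90:230,240:440,::-1],None,fx=4,fy=4,interpolation=cv2.INTER_CUBIC))
```

```text
t 8.4 tool [-0.1513 -0.0648  0.1956] w [0.5106 0.0682 0.1956] yaw 2.995 F [0.1 0.3 0.4] op 0.0004 q6 -1.44
cups 62 [[0.0157, -0.0886, 0.0811], [0.0292, 0.0245, 0.1072]]
sm 3 [[-0.2842, -0.081, 0.203], [-0.0181, -0.0453, 0.2033]]
sp 400 [[-0.1739, 0.0515, 0.2044], [-0.0311, 0.0772, 0.2191]]
```

View pics/c1.png

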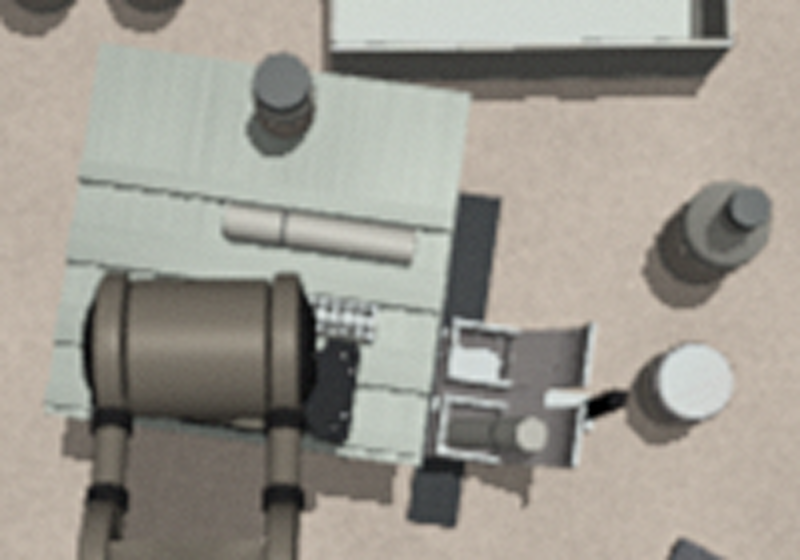

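The picture shows the first stick standing in the cup at (500,430), its top leaning towards the scoop at (530,435). Next I'll measure the lean and return to the tab.

Run:
```python
from h import *
im,W=cloud("top"); P=S(W)
for v,u in [(198,372),(199,372),(198,374),(199,370),(197,365),(197,360),(197,356)]: print(u,v,P[v,u].round(4),im[v,u])
im,W=cloud("scene"); P=S(W).reshape(-1,3)
q=P[(abs(P[:,1]+.065)<.02)&(P[:,0]>.02)&(P[:,0]<.1)&(P[:,2]>.105)]
for z in np.arange(.1,.2,.01):
    s=q[abs(q[:,2]-z)<.005]
    if len(s): print(z.round(2),len(s),s.min(0).round(3),s.max(0).round(3))
```

```text
372 198 [ 0.0865 -0.0673  0.1623] [189 190 180]
372 199 [ 0.0868 -0.0706  0.1638] [189 186 177]
374 198 [ 0.0931 -0.0663  0.16  ] [188 189 179]
370 199 [ 0.0801 -0.0717  0.1671] [193 190 182]
365 197 [ 0.0657 -0.0659  0.1401] [106 104 100]
360 197 [ 0.0521 -0.0661  0.1056] [104 103  96]
356 197 [ 0.0406 -0.0664  0.0774] [106 105  99]
0.11 38 [ 0.051 -0.083  0.105] [ 0.1   -0.048  0.115]
0.12 25 [ 0.055 -0.07   0.115] [ 0.099 -0.049  0.125]
0.13 25 [ 0.059 -0.068  0.125] [ 0.088 -0.049  0.135]
0.14 24 [ 0.064 -0.069  0.135] [ 0.093 -0.05   0.145]
0.15 26 [ 0.066 -0.073  0.145] [ 0.099 -0.052  0.155]
0.16 39 [ 0.07  -0.078  0.155] [ 0.097 -0.051  0.165]
0.17 2 [ 0.073 -0.06   0.165] [ 0.074 -0.055  0.166]
```

Request:
send_rows --pt "0 0 0 0.04 0" --pt "0 0 0 0.04 0" --pt "0 0 0 0.032 0" --pt "0.5 -0.0011 -0.0268 0 -0.143" --pt "0.5 -0.0011 -0.0268 0 -0.143"

```text
time: 9.05
tool_pos: [0.5088, 0.0143, 0.309]
tool_rot: [3.141, 0.003, 2.704]
contact_force: [0.3, -0.3, -0.7]
opening: 0.0121
grip_force: 0.0
```

Request:
send_rows --pt "0.5 -0.0011 -0.0268 0 -0.143" --pt "0.5 -0.0011 -0.0268 0 -0.143" --pt "0.5 -0.0011 -0.0268 0 -0.143" --pt "0.5 -0.0011 -0.0268 0 -0.143" --pt "0.5 -0.0011 -0.0268 0 -0.143"

```text
time: 9.55
tool_pos: [0.5026, -0.1206, 0.3078]
tool_rot: [3.141, 0.0, 1.987]
contact_force: [0.4, -0.0, 0.1]
opening: 0.0453
grip_force: 0.0
```

Request:
send_rows --pt "0.5 -0.0011 -0.0268 0 -0.143" --pt "0.5 -0.0011 -0.0268 0 -0.143" --pt "0.5 -0.0011 -0.0268 0 -0.143" --pt "0.5 -0.0011 -0.0268 0 -0.143" --pt "0.5 0 0 0 0"

```text
time: 10.05
tool_pos: [0.4979, -0.2295, 0.3073]
tool_rot: [-3.141, 0.001, 1.414]
contact_force: [-0.7, 0.8, 0.2]
opening: 0.0461
grip_force: 0.0
```

Run:
```python
from h import *
st(); print(w(.142,-.0325))
```

```text
t 10.05 tool [ 0.1449 -0.0325  0.3073] w [ 0.4979 -0.2295  0.3073] yaw 1.414 F [-0.7  0.8  0.2] op 0.0461 q6 -0.41
[ 0.49835593 -0.22660959]
```

The first stick is seated: it leans 0.38 rad, its middle is 15 mm from the cup's centre along x, and it is 77 mm above the cup floor. All are within tolerance. I'll grip the tab and shift the holder +64 mm.

Request:
send_rows --pt "0.5 -0.001 0.001 -0.034 0" --pt "0.5 0 0 -0.04 0" --pt "0.5 0 0 -0.04 0" --pt "0.5 0 0 -0.02 0" --pt "0 0 0 0 0"

```text
time: 10.55
tool_pos: [0.4958, -0.2238, 0.1709]
tool_rot: [-3.136, -0.003, 1.423]
contact_force: [0.3, -0.3, 0.3]
opening: 0.0418
grip_force: 0.0
```

Request:
send_rows --pt "0 0 0 0 0" --pt "0 0 0 0 0" --pt "0 0 0 0 0" --pt "0 0 0 0 0" --pt "0 0 0 0 0"

```text
time: 11.05
tool_pos: [0.4983, -0.2253, 0.1751]
tool_rot: [3.139, 0.001, 1.422]
contact_force: [-0.1, -0.3, 6.0]
opening: 0.0139
grip_force: 15.0
```

Request:
send_rows --pt "0 0 0 0 0"

```text
time: 11.15
tool_pos: [0.4983, -0.2253, 0.1751]
tool_rot: [3.139, 0.001, 1.422]
contact_force: [-0.2, 0.3, 5.1]
opening: 0.0136
grip_force: 15.0
```

Run:
```python
from h import *
st(True)
```

```text
t 11.15 tool [ 0.1407 -0.0328  0.1751] w [ 0.4983 -0.2253  0.1751] yaw 1.422 F [-0.2  0.3  5.1] op 0.0136 q6 -0.42
cups 60 [[0.0159, -0.0887, 0.081], [0.0293, 0.0243, 0.1076]]
sm 1 [[-0.075, -0.0477, 0.2038], [-0.075, -0.0477, 0.2038]]
sp 396 [[-0.1743, 0.0518, 0.2045], [-0.0315, 0.0773, 0.2186]]
```

Request:
send_rows --pt "0 0.004 -0.0006 0 0" --pt "0 0.008 -0.0012 0 0" --pt "0 0.008 -0.0012 0 0" --pt "0 0.01 -0.0015 0 0" --pt "0 0.01 -0.0015 0 0"

```text
time: 11.7
tool_pos: [0.5381, -0.2314, 0.1751]
tool_rot: [3.14, 0.001, 1.422]
contact_force: [-1.8, 0.1, 6.7]
opening: 0.0141
grip_force: 15.0
```

Request:
send_rows --pt "0 0.01 -0.0015 0 0" --pt "0 0.008 -0.0012 0 0" --pt "0 0.005 -0.0008 0 0" --pt "0 0 0 0 0" --pt "0 0 0 0 0"

```text
time: 12.2
tool_pos: [0.5618, -0.235, 0.1751]
tool_rot: [3.138, 0.001, 1.422]
contact_force: [1.3, -0.3, 5.7]
opening: 0.0144
grip_force: 15.0
```

Run:
```python
from h import *
st(True)
```

```text
t 12.2 tool [0.1408 0.0315 0.1751] w [ 0.5618 -0.235   0.1751] yaw 1.422 F [ 1.3 -0.3  5.7] op 0.0144 q6 -0.37
cups 66 [[0.0158, -0.0251, 0.0809], [0.0286, 0.0891, 0.1053]]
sm 1 [[-0.268, -0.0463, 0.2055], [-0.268, -0.0463, 0.2055]]
sp 397 [[-0.1743, 0.0516, 0.2039], [-0.0314, 0.0775, 0.2184]]
```

Request:
send_rows --pt "0.5 0 0 0 0" --pt "0.5 0 0 0 0" --pt "0.5 0 0 0 0" --pt "0.5 0 0 0.04 0" --pt "0.5 0 0 0.05 0"

```text
time: 12.75
tool_pos: [0.5593, -0.2338, 0.262]
tool_rot: [-3.135, -0.003, 1.422]
contact_force: [1.1, -0.7, 0.7]
opening: 0.045
grip_force: 0.0
```

Request:
send_rows --pt "0.3 0 0 0.045 0" --pt "0 0.0079 0.0324 0 0.143" --pt "0 0.0079 0.0324 0 0.143" --pt "0 0.0079 0.0324 0 0.143" --pt "0 0.0079 0.0324 0 0.143"

```text
time: 13.25
tool_pos: [0.5922, -0.1036, 0.3085]
tool_rot: [-3.141, -0.0, 1.999]
contact_force: [1.0, 0.3, 0.5]
opening: 0.0107
grip_force: 0.0
```

Request:
send_rows --pt "0 0.0079 0.0324 0 0.143" --pt "0 0.0079 0.0324 0 0.143" --pt "0 0.0079 0.0324 0 0.143" --pt "0 0.0079 0.0324 0 0.143" --pt "0 0.0079 0.0324 0 0.143"

```text
time: 13.75
tool_pos: [0.6318, 0.0585, 0.3084]
tool_rot: [-3.141, -0.001, 2.715]
contact_force: [0.3, -0.4, 0.2]
opening: 0.0005
grip_force: 0.0
```

Request:
send_rows --pt "0 0.0079 0.0324 0 0.143" --pt "0 0.0079 0.0324 0 0.143" --pt "0 0 0 0 0"

```text
time: 14.05
tool_pos: [0.6475, 0.1261, 0.3077]
tool_rot: [3.14, -0.001, 3.003]
contact_force: [-0.5, -0.3, -0.7]
opening: 0.0003
grip_force: 0.0
```

Run:
```python
from h import *
st(True); print(w(-.225,.0645))
```

```text
t 14.05 tool [-0.2292  0.0618  0.3077] w [0.6475 0.1261 0.3077] yaw 3.003 F [-0.5 -0.3 -0.7] op 0.0003 q6 -1.36
cups 63 [[0.0158, -0.025, 0.0816], [0.0285, 0.0894, 0.1066]]
sm 1 [[-0.1016, -0.083, 0.2033], [-0.1016, -0.083, 0.2033]]
sp 335 [[-0.1587, 0.0517, 0.2043], [-0.0309, 0.0771, 0.2179]]
[0.64959344 0.12156453]
```

Request:
send_rows --pt "0 0.0027 -0.0004 -0.045 0" --pt "0 0 0 -0.04 0" --pt "0 0 0 -0.027 0" --pt "0 0 0 0 0" --pt "0 0 0 0 0"

```text
time: 14.6
tool_pos: [0.6505, 0.1206, 0.1975]
tool_rot: [-3.142, 0.0, 2.993]
contact_force: [1.0, 0.1, 0.4]
opening: 0.0005
grip_force: 0.0
```

Request:
send_rows --pt "0 -0.0023 -0.0148 0 0" --pt "0 -0.0023 -0.0148 0 0" --pt "0 -0.0023 -0.0148 0 0" --pt "0 -0.0023 -0.0148 0 0" --pt "0 0 0 0 0"

```text
time: 15.1
tool_pos: [0.641, 0.0595, 0.1973]
tool_rot: [-3.141, 0.001, 2.992]
contact_force: [0.2, -0.0, 0.4]
opening: 0.0008
grip_force: 0.0
```

Run:
```python
from h import *
st(True)
```

```text
t 15.1 tool [-0.1623  0.0653  0.1973] w [0.641  0.0595 0.1973] yaw 2.992 F [ 0.2 -0.   0.4] op 0.0008 q6 -1.45
cups 64 [[0.0159, -0.025, 0.0812], [0.0284, 0.089, 0.105]]
sp 202 [[-0.0681, 0.0516, 0.2045], [0.0028, 0.0775, 0.218]]
```

Request:
send_rows --pt "0 -0.0023 -0.0148 -0.001 0" --pt "0 -0.0023 -0.0148 0 0" --pt "0 -0.0023 -0.0148 0 0" --pt "0 -0.0016 -0.012 0 0" --pt "0 -0.0014 -0.009 0 0"

```text
time: 15.65
tool_pos: [0.6309, -0.0046, 0.1956]
tool_rot: [-3.141, -0.0, 2.994]
contact_force: [-0.2, 0.6, 0.6]
opening: 0.0005
grip_force: 0.5
```

Request:
send_rows --pt "0 0 0 0 0"

```text
time: 15.75
tool_pos: [0.631, -0.0048, 0.1956]
tool_rot: [-3.141, -0.0, 2.993]
contact_force: [-0.7, -0.4, 0.3]
opening: 0.0008
grip_force: 0.0
```

Run:
```python
from h import *
st(True)
```

```text
t 15.75 tool [-0.0972  0.0651  0.1956] w [ 0.631  -0.0048  0.1956] yaw 2.993 F [-0.7 -0.4  0.3] op 0.0008 q6 -1.55
cups 47 [[0.0158, -0.0252, 0.0822], [0.0281, 0.0623, 0.1061]]
sp 188 [[0.0014, 0.052, 0.2041], [0.0681, 0.0778, 0.218]]
```

Middle is at about -4 mm, so I'll push 16 mm more, draw back, then lift clear.

Request:
send_rows --pt "0 -0.0012 -0.008 0 0" --pt "0 -0.0012 -0.008 0 0" --pt "0 0 0 0 0"

```text
time: 16.1
tool_pos: [0.6287, -0.0201, 0.1957]
tool_rot: [-3.141, -0.0, 2.994]
contact_force: [1.6, -0.6, 0.5]
opening: 0.0007
grip_force: 0.0
```

Request:
send_rows --pt "0 0.0045 0.0297 0 0" --pt "0 0.006 0.0395 0 0" --pt "0 0 0 0 0" --pt "0 0 0 0 0" --pt "0 0 0 0 0"

```text
time: 16.6
tool_pos: [0.6392, 0.0494, 0.1956]
tool_rot: [-3.141, -0.0, 2.995]
contact_force: [0.6, -0.0, -0.3]
opening: 0.0006
grip_force: 0.0
```

Request:
send_rows --pt "0 0 0 0.04 0" --pt "0 0 0 0.04 0" --pt "0 0 0 0.04 0" --pt "0 0 0 0 0" --pt "0 0 0 0 0"

```text
time: 17.1
tool_pos: [0.6395, 0.049, 0.3166]
tool_rot: [3.142, 0.002, 2.993]
contact_force: [0.6, 0.0, -1.6]
opening: 0.0007
grip_force: 0.0
```

Run:
```python
from h import *
im=st(True); cv2.imwrite("pics/c2.png",cv2.resize(im[90:230,240:440,::-1],None,fx=4,fy=4,interpolation=cv2.INTER_CUBIC))
for n in("top","scene"):
  im,W=cloud(n); P=S(W).reshape(-1,3)
  for y0 in (0,.065):
    q=P[(abs(P[:,1]-y0)<.012)&(P[:,0]>.03)&(P[:,0]<.1)&(P[:,2]>.105)]
    print(n,y0)
    for z in (.12,.13,.14,.15,.16,.17):
        s=q[abs(q[:,2]-z)<.005]
        if len(s): print(z,len(s),s.min(0).round(3),s.max(0).round(3))
```

```text
t 17.1 tool [-0.1517  0.0654  0.3166] w [0.6395 0.049  0.3166] yaw 2.993 F [ 0.6  0.  -1.6] op 0.0007 q6 -1.47
cups 64 [[0.0159, -0.0251, 0.0806], [0.0291, 0.0891, 0.1063]]
sm 1 [[-0.034, -0.0483, 0.2045], [-0.034, -0.0483, 0.2045]]
sp 2 [[-0.2179, 0.0471, 0.2032], [-0.0464, 0.0833, 0.2037]]
top 0
0.12 8 [ 0.057 -0.012  0.115] [0.1   0.009 0.123]
0.13 9 [ 0.058 -0.009  0.125] [0.067 0.008 0.134]
0.14 9 [ 0.063 -0.01   0.137] [0.069 0.008 0.144]
0.15 10 [ 0.067 -0.01   0.148] [0.092 0.007 0.155]
0.16 44 [ 0.069 -0.011  0.155] [0.098 0.011 0.165]
0.17 9 [ 0.074 -0.011  0.165] [ 0.085 -0.001  0.169]
top 0.065
0.12 16 [0.053 0.053 0.115] [0.1   0.075 0.124]
0.13 12 [0.056 0.054 0.126] [0.1   0.073 0.133]
0.14 10 [0.059 0.056 0.135] [0.066 0.077 0.145]
0.15 10 [0.063 0.053 0.146] [0.075 0.075 0.154]
0.16 28 [0.065 0.053 0.155] [0.092 0.074 0.165]
0.17 30 [0.067 0.055 0.165] [0.088 0.076 0.173]
scene 0
0.12 27 [ 0.057 -0.011  0.115] [0.1   0.011 0.124]
0.13 16 [ 0.06  -0.006  0.125] [0.09  0.012 0.135]
0.14 22 [ 0.063 -0.005  0.135] [0.092 0.011 0.143]
0.15 27 [ 0.067 -0.008  0.145] [0.099 0.012 0.155]
0.16 37 [ 0.071 -0.01   0.156] [0.097 0.012 0.165]
scene 0.065
0.12 25 [0.053 0.054 0.116] [0.099 0.077 0.124]
0.13 10 [0.057 0.058 0.125] [0.081 0.077 0.131]
0.14 16 [0.059 0.062 0.135] [0.083 0.077 0.144]
0.15 12 [0.063 0.061 0.145] [0.085 0.077 0.155]
0.16 29 [0.065 0.057 0.155] [0.094 0.076 0.165]
0.17 13 [0.067 0.059 0.165] [0.084 0.077 0.168]
```

View pics/c2.png

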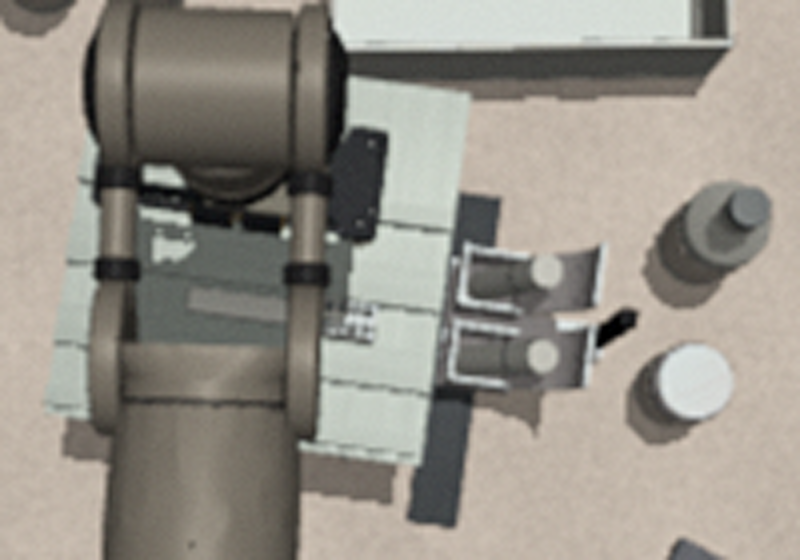

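The picture shows both sticks standing in the cups, tops at (546,272) and (542,357), leaning about 0.35 rad. The brush is still at (350,322), and the gripper is clear above the stand.

```bash
python3 -c "
from cell import hand_in; print(hand_in())"
```

```text
the job is handed in; nothing more can be done
None
```

I've handed the job in: the last camera check showed one stain stick in each cup, leaning about 0.35 rad and within the limits, with the brush left in its groove; `hand_in()` returned no verdict.

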